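# Clip a windowed printer cover into the free slot of the cover rack

## Task

Take the taller service cover, the one with the window, out of its wooden block and put it upright into the only free slot of the cover rack. Push it down, do not drop it in, until the spring clips snap over its foot and it is fully home, level with the two covers already there. Leave the short solid cover standing in its block.

Things in the scene. Friction and masses are not known exactly. Their poses are not given: they have to be found in the camera images.
- window_cover_grip (a point): Grey plastic cover to be racked, 12 mm thick (x), 90 wide (y), 120 tall (z up), 0.1 kg, same both ways round; window 56x42, above it a solid top rail 42 high. Point: middle of that rail, 21 mm below the top, 99 above the foot; grip here from above across the thickness. It stands loose in a wooden block, 24 mm deep, whose top (55x106) is 75 mm below this point: lift it straight out.
- slot_floor (a point): Floor centre of the only free slot of the black rack (fixed). x: across the slot (cover's thickness), y: along it (cover's width), z up. Slot 18 x 106 mm. With the cover fully home its foot is on this floor, its grip point 99 mm above. Three such slots in a row, 75 mm apart along x, the free one anywhere among them; the others hold covers like the windowed one.
- slot_mouth (a point): Mouth of the free slot, 43 mm above its floor; guides flare there by 9 mm to each side. Inside, two sprung steel clips with 10 mm round noses, 13 mm above the floor, leave an 8 mm gap and give way when the cover's foot (a 12 mm bead with a 7 mm groove above) is pushed between them with 6 to 10 N. A cover only set in stands on them, 10 to 14 mm too high.
- short_cover_top (a point): Middle of the top edge of the other loose cover, solid, only 90 mm tall, else the same size and colour. It stands in a like wooden block 80 mm from the first on the same board, nearer or farther by chance. To be left alone.

How it is judged:
By the outcome, as a careful person would: the job done as asked, in the order asked, and still so for the second after the job is handed in, with the robot touching nothing.
It also fails if it takes over 38 s, if anything falls off the work surface, if the arm or the gripper's body presses on something with over 40 N, if the wrist force passes 120 N, or if a joint passes its speed limit or range.

## Robot

A 7-joint arm with a two-finger parallel gripper is mounted at the origin on a cart in front of the work surface, level with it; the furniture and walls round the work are solid. World frame = base frame: x ahead of the robot, y to its left, z up, the work surface at z = 0. Lengths are in m, angles in rad, forces in N, time in s.
With the tool pointing down it reaches from about 0.425 to 0.925 m from the base axis. Payload 6.8 kg.
Tool frame: the origin (TCP) lies midway between the tips of the shut fingers; the grasp point (between the pads) lies 19 mm behind it; z points along the fingers, y is the line along which they close (so a half turn about z gives the same grasp; the last joint's range is limited). The gripper opens to 85 mm and grips with 20 to 120 N. Pads are 22 mm wide; open, the fingers measure 114 mm over their backs; the gripper's body (76 mm by 85 mm) begins 54 mm behind the grasp point. The pads swing forward as they close: fully open they stand 13 mm farther back than shut.
Start: joints at [-1.255, 0.477, 0.022, 1.555, -0.011, 1.109, -0.083], TCP at [0.278, 0.615, 0.231] pointing down, gripper open.
Joint ranges: [-2.96, 2.96], [-0.34, 2.1], [-1.41, 1.46], [0.24, 2.44], [-1.37, 4.51], [0.17, 1.92], [-2.96, 2.96]. Speed limits (rad/s): [2.39, 2.39, 3.14, 3.14, 3.14, 3.14, 3.14].

## Interface

Orientations are given as a unit quaternion [w, x, y, z].
In Python, from rig import get_obs, grab_frame, camera_model, hand_in gives the robot as it stands. The module is installed in compiled form; this text tells all that it offers.
- The arm moves only by the tool send_rows, never from a script. Its argument "motion" is a list that holds one entry, the list of rows, each a list of 7 numbers: the shift along the tool's x, y, z in mm, then the turn, a rotation vector about the tool's x, y, z in degrees, then the opening, from 0 (shut) to 1 (fully open). In form: [[[x, y, z, wx, wy, wz, claw], ...]]. A call has 1 to 5 rows; each row shifts and turns the commanded pose from where the row before left it, along the tool's axes as they then stand; what a row does not reach is not made up. A row lasts 1/12 s, in which the tool goes at most 41.7 mm and 7.16 degrees, less where a joint would pass 70% of its speed; a pose out of reach is approached as far as the arm can. A call with a gripper value outside its range is refused whole. The fingers move at their own pace and stop on an object; "squeeze" is the grip in N (left out, the last holds). Time passes only in rows, so rows that do not move let the fingers close. It gives the time, the measured TCP pose, the force, the opening and the grip force at its end, in the units of the state.
- get_obs(): the state, without advancing time (a new reading comes with each control period).
- grab_frame(name): name is "scene" or "top" or "wrist"; returns the picture (420x560x3 uint8, red, green, blue); there is no depth.
- camera_model(name): a dict with "fov_y" (degrees; the focal length in pixels is half the picture's height over the tangent of half this angle, whatever the lens; pixels are square), "cx", "cy" (the principal point, pixels), "world_from_camera" (4x4, takes a point from camera to world coordinates). Camera axes: x right, y down, z forward; pixel columns grow to the right and rows downward; lengths in m; the calibration is good to about 2 mm. A picture is of the moment at which its call begins: read the wrist's pose just before it. camera_model takes no time and is no camera call; for the wrist camera it gives the pose at the moment of the call.
- hand_in(): hands the job in; it is judged then, once.
The state is a dict: "t": time; "q": joint angles; "qd": joint speeds; "joint_efforts": joint torques, N m; "tcp_pos": TCP position; "tcp_rot": TCP orientation; "force": force on the tool from outside, world axes, zero at the start; "moment": the same for the moment, N m; "opening": finger opening in m; "grasp_force": force on a finger pad.
Only numpy, scipy, OpenCV 4.12 (cv2) and the standard library are available. Lean on these libraries where they do the work, as an engineer would, in place of code of your own. Each camera call takes 0.05 s, during which the arm holds its last target. There are 200 camera calls.

## Working session

There is one attempt and no reset: what is moved stays moved. The work goes in short steps, Python scripts to look and compute and a tool call to move; the robot and the scene stay as the last step left them, time stands still between calls to the robot, and variables do not carry over. Pictures are saved under pics/ and viewed, at most 10 in all, crops included, and the job is handed in when it is done.

Besides the shell and the picture viewer there is one more tool, called after "Emit:" in YAML: its name, and indented under it one key for each argument. send_rows: Moves the arm, as the interface text tells. Its arguments: {"type":"object","properties":{"motion":{"type":"array"},"squeeze":{"type":"number"}},"required":["motion"]}

```bash
mkdir -p pics
python3 - <<'E'
from rig import *
import cv2
o=get_obs()
print({k:o[k] for k in('t','tcp_pos','tcp_rot','opening','force')})
for n in("scene","top"):
    f=grab_frame(n); cv2.imwrite(f"pics/{n}0.png",f[:,:,::-1])
    m=camera_model(n); print(n,m)
E
```

```text
{'t': 0.0, 'tcp_pos': array([0.27732714, 0.61475004, 0.23033887]), 'tcp_rot': array([-1.48054214e-04,  2.10318992e-01,  9.77632397e-01, -8.91719722e-04]), 'opening': 0.0853994483823268, 'force': array([ 0.14191412, -0.29161324, -0.22703046])}
scene {'fov_y': 55.13964876925115, 'cx': 280.8910829544, 'cy': 207.27531342065853, 'world_from_camera': array([[ 0.87495386, -0.38432249,  0.29453686,  0.28508943],
       [-0.48419102, -0.68960999,  0.53851381, -0.39225588],
       [-0.00384741, -0.61378684, -0.78946242,  0.76362439],
       [ 0.        ,  0.        ,  0.        ,  1.        ]])}
top {'fov_y': 42.42578808155648, 'cx': 283.6226115380859, 'cy': 210.30643840610546, 'world_from_camera': array([[-2.98116346e-03, -9.95439752e-01,  9.53457488e-02,
         4.27553338e-01],
       [-9.99995511e-01,  2.99618444e-03,  1.43794278e-05,
         8.15936853e-02],
       [-2.99987303e-04, -9.53452780e-02, -9.95444216e-01,
         1.09860343e+00],
       [ 0.00000000e+00,  0.00000000e+00,  0.00000000e+00,
         1.00000000e+00]])}
```

View pics/scene0.png

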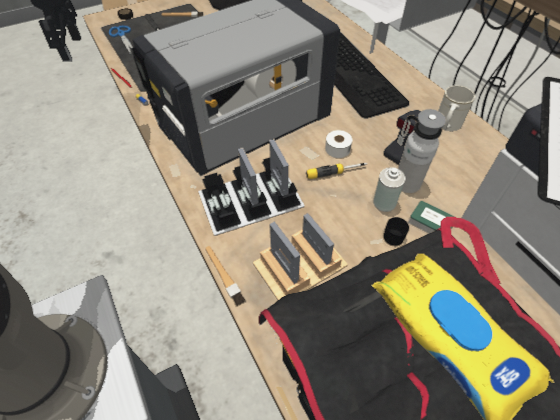

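View pics/top0.png

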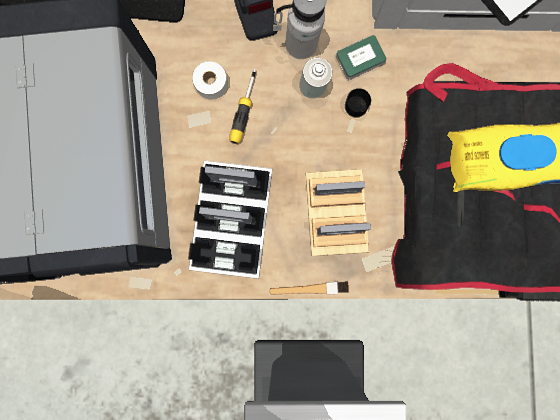

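The rack is at about (250,195) in scene and (230,220) in top, and its near slot, top (225,257), is free. The loose covers are at top (340,188) and (343,229). I'll enlarge both views to see which one has the window.

Run:
```python
import cv2
a=cv2.imread("pics/scene0.png")[130:310,190:360]; b=cv2.imread("pics/top0.png")[155:285,180:380]
cv2.imwrite("pics/s1.png",cv2.resize(a,None,fx=3.3,fy=3.3,interpolation=cv2.INTER_CUBIC))
cv2.imwrite("pics/t1.png",cv2.resize(b,None,fx=4,fy=4,interpolation=cv2.INTER_CUBIC))
```

```text
(no output)
```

View pics/s1.png

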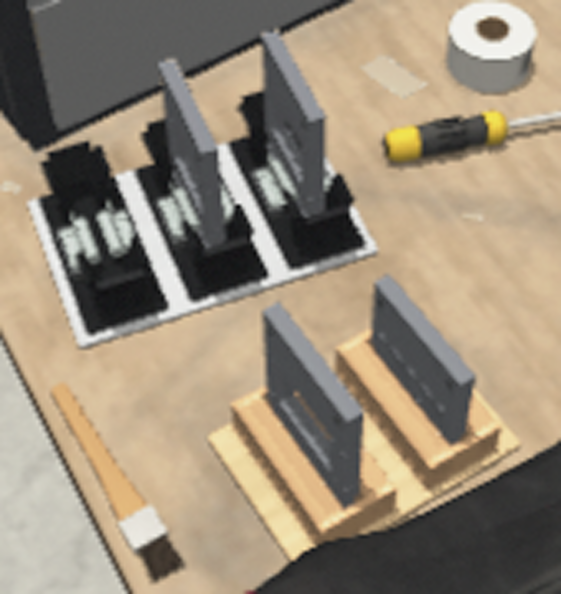

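View pics/t1.png

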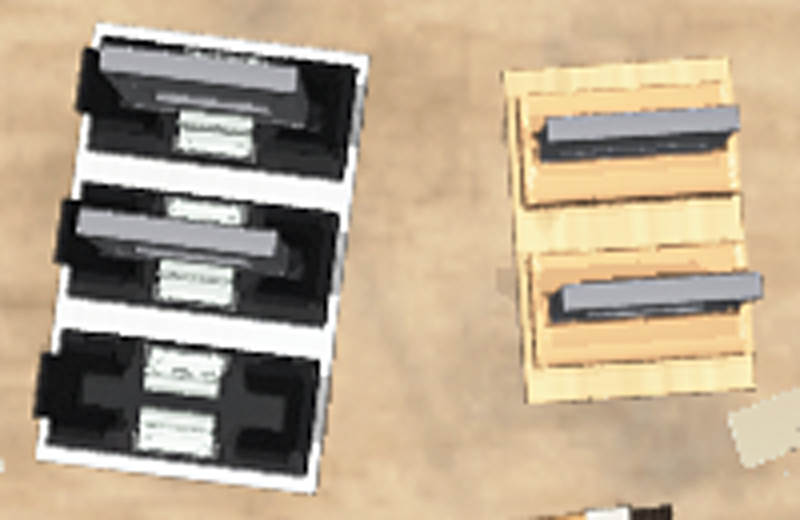

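The windowed cover is the nearer one, at scene crop (310,400) and top crop (660,290). The short solid one is behind it, and the near slot of the rack is empty. Next I'll triangulate the cover and rack corners from both views.

```bash
cat > h.py <<'E'
from rig import *
import numpy as np
def ray(n,uv,m=None):
    m=m or camera_model(n); f=210/np.tan(np.radians(m['fov_y']/2)); T=m['world_from_camera']
    d=T[:3,:3]@np.array([(uv[0]-m['cx'])/f,(uv[1]-m['cy'])/f,1]); return T[:3,3],d/np.linalg.norm(d)
def tri(rays):
    A=sum(np.eye(3)-np.outer(d,d) for c,d in rays); b=sum((np.eye(3)-np.outer(d,d))@c for c,d in rays)
    p=np.linalg.solve(A,b); return p,max(np.linalg.norm(np.cross(p-c,d)) for c,d in rays)
def onz(r,z): c,d=r; return c+d*(z-c[2])/d[2]
E
python3 - <<'E'
from h import *
np.set_printoptions(precision=4,suppress=True)
T=lambda u,v:ray('top',(180+(u+.5)/4-.5,155+(v+.5)/4-.5))
S=lambda u,v:ray('scene',(190+(u+.5)/3.3-.5,130+(v+.5)/3.3-.5))
for n,a,b in(('win',((563,298),(272,306)),((761,285),(353,411))),('mid',((78,221),(172,64)),((278,243),(208,151))),
 ('far',((102,58),(269,36)),((297,80),(315,117))),('short',((547,127),(381,281)),((739,118),(463,378))),
 ('plate',((38,458),(83,345)),((368,58),(375,250))),('plateL',((98,25),(98,25)),((38,458),(30,205)))):
    if n=='plateL': continue
    p,e=tri([T(*a[0]),S(*a[1])]); q,g=tri([T(*b[0]),S(*b[1])]); d=p-q
    print(n,p,q,'mid',(p+q)/2,'len',np.linalg.norm(d),'yaw',np.degrees(np.arctan2(-d[0],d[1])),e,g)
P=[onz(T(*c),.005)for c in((98,25),(368,58),(317,490),(38,458))]; print(np.array(P),np.mean(P,0))
P=[onz(T(*c),.008)for c in((507,72),(728,58),(755,387),(525,402))]; print(np.array(P),np.mean(P,0))
E
```

```text
win [0.4872 0.0155 0.131 ] [ 0.4917 -0.0721  0.136 ] mid [ 0.4895 -0.0283  0.1335] len 0.08792510533422375 yaw 2.924805660835782 0.001100639282386651 0.0003064244661278014
mid [0.5244 0.2336 0.125 ] [0.5109 0.1437 0.1305] mid [0.5177 0.1887 0.1278] len 0.09101692024946184 yaw -8.568592838567193 0.002508200886559772 0.0004511865166560523
far [0.5969 0.2239 0.1263] [0.5848 0.1352 0.1321] mid [0.5909 0.1796 0.1292] len 0.08972322175192382 yaw -7.768154241066427 0.0006371813177944482 0.0001857794146799571
short [0.5679 0.0204 0.0976] [ 0.5707 -0.0681  0.1042] mid [ 0.5693 -0.0239  0.1009] len 0.0888321461529088 yaw 1.7918914180942023 0.0001885244840843334 0.0004519834930382143
plate [ 0.4246  0.312  -0.2512] [0.618  0.1057 0.0028] mid [ 0.5213  0.2088 -0.1242] len 0.3801459421374543 yaw 43.159881626526676 0.014262746972030152 0.0007051097473987251
[[0.6345 0.2442 0.005 ]
 [0.617  0.1059 0.005 ]
 [0.3977 0.1317 0.005 ]
 [0.4141 0.2719 0.005 ]] [0.5158 0.1884 0.005 ]
[[ 0.609   0.035   0.008 ]
 [ 0.6159 -0.0777  0.008 ]
 [ 0.4486 -0.0885  0.008 ]
 [ 0.4414  0.0271  0.008 ]] [ 0.5287 -0.026   0.008 ]
```

Windowed cover: top centre (0.4895, -0.028, 0.1335), yaw about 3.3°. Its length comes out at 88 mm against 90, and it stands 33 mm taller than the short one. Rack yaw is about -7°, and the free slot centre is about (0.4425, 0.198) with its floor at z≈0.0085. First I'll go straight up to clear the toolbox.

Emit:
send_rows:
  motion:
    - [[0,0,-40,0,0,0,0.6],[0,0,-40,0,0,0,0.6],[0,0,-40,0,0,0,0.6],[0,0,-40,0,0,0,0.6],[0,0,0,0,0,0,0.6]]
  squeeze: 40

```text
t: 0.52
tcp_pos: [0.2787, 0.6178, 0.4008]
tcp_rot: [0.001, 0.21, 0.978, 0.007]
force: [0.6, 0.5, 1.7]
opening: 0.0514
grasp_force: 0.0
```

```bash
cat >> h.py <<'E'
from scipy.spatial.transform import Rotation as R
np.set_printoptions(precision=4,suppress=True)
def plan(p,yaw,n=None):
    """rows to reach TCP p, tool down, tool y at world angle yaw (deg, mod 180)"""
    o=get_obs(); q=o['tcp_rot']; r=R.from_quat([q[1],q[2],q[3],q[0]])
    c,s=np.cos(np.radians(yaw)),np.sin(np.radians(yaw)); y=np.array([c,s,0]); z=np.array([0,0,-1.])
    if y@r.apply([0,1,0])<0: y=-y
    g=R.from_matrix(np.c_[np.cross(y,z),y,z]); d=np.array(p)-o['tcp_pos']
    w=(r.inv()*g).as_rotvec(degrees=True)
    n=n or int(max(np.ceil(np.linalg.norm(d)*1e3/38),np.ceil(np.linalg.norm(w)/6.8),1))
    print('t',round(o['t'],2),'tcp',o['tcp_pos'],'d mm',d*1e3,'w',w,'rows',n,'F',o['force'],'open',o['opening'],'gf',o['grasp_force'])
    for i in range(n):
        print(np.r_[r.inv().apply(d/n*1e3),w/n].round(1).tolist()); r=r*R.from_rotvec(w/n,degrees=True)
E
python3 -c "
from h import *
plan([.4895,-.0285,.25],3.3,20)"
```

```text
t 0.52 tcp [0.2787 0.6178 0.4008] d mm [ 210.7662 -646.3114 -150.8308] w [ 0.6732 -0.4883 62.398 ] rows 20 F [0.5547 0.463  1.6527] open 0.051402242656849936 gf 0.0
[-22.9, -25.2, 7.2, 0.0, -0.0, 3.1]
[-24.2, -23.9, 7.2, 0.0, -0.0, 3.1]
[-25.5, -22.6, 7.2, 0.0, -0.0, 3.1]
[-26.7, -21.1, 7.2, 0.0, -0.0, 3.1]
[-27.8, -19.7, 7.3, 0.0, -0.0, 3.1]
[-28.8, -18.1, 7.3, 0.0, -0.0, 3.1]
[-29.8, -16.5, 7.3, 0.0, -0.0, 3.1]
[-30.6, -14.9, 7.3, 0.0, -0.0, 3.1]
[-31.4, -13.2, 7.4, 0.0, -0.0, 3.1]
[-32.0, -11.4, 7.4, 0.0, -0.0, 3.1]
[-32.6, -9.7, 7.4, 0.0, -0.0, 3.1]
[-33.1, -7.9, 7.4, 0.0, -0.0, 3.1]
[-33.5, -6.1, 7.4, 0.0, -0.0, 3.1]
[-33.7, -4.2, 7.5, 0.0, -0.0, 3.1]
[-33.9, -2.4, 7.5, 0.0, -0.0, 3.1]
[-34.0, -0.5, 7.5, 0.0, -0.0, 3.1]
[-34.0, 1.3, 7.5, 0.0, -0.0, 3.1]
[-33.8, 3.2, 7.5, 0.0, -0.0, 3.1]
[-33.6, 5.0, 7.5, 0.0, -0.0, 3.1]
[-33.3, 6.9, 7.5, 0.0, -0.0, 3.1]
```

Emit:
send_rows:
  motion:
    - [[-23,-25,0,0,0,3,0.6],[-24,-24,0,0,0,3,0.6],[-25,-23,0,0,0,3,0.6],[-27,-21,0,0,0,3,0.6],[-28,-20,0,0,0,3,0.6]]

```text
t: 0.93
tcp_pos: [0.3305, 0.4514, 0.3906]
tcp_rot: [-0.0, 0.337, 0.941, -0.0]
force: [-0.5, -0.3, -0.2]
opening: 0.0512
grasp_force: 0.0
```

Emit:
send_rows:
  motion:
    - [[-29,-18,0,0,0,3,0.6],[-30,-17,0,0,0,3,0.6],[-31,-15,0,0,0,3,0.6],[-31,-13,0,0,0,3,0.6],[-32,-11,0,0,0,3,0.6]]

```text
t: 1.35
tcp_pos: [0.3857, 0.29, 0.3908]
tcp_rot: [-0.0, 0.457, 0.889, -0.0]
force: [0.8, -0.1, 0.0]
opening: 0.0515
grasp_force: 0.0
```

Emit:
send_rows:
  motion:
    - [[-33,-10,0,0,0,3,0.6],[-33,-8,0,0,0,3,0.6],[-33,-6,4,0,0,3,0.6],[-34,-4,6,0,0,3,0.6],[-34,-2,8,0,0,3,0.6]]

```text
t: 1.77
tcp_pos: [0.4429, 0.1298, 0.3732]
tcp_rot: [0.0, 0.569, 0.822, 0.0]
force: [0.5, -0.4, -0.3]
opening: 0.0511
grasp_force: 0.0
```

```bash
python3 -c "
from h import *
plan([.4895,-.0285,.25],3.3)"
```

```text
t 1.77 tcp [0.4429 0.1298 0.3732] d mm [  46.634  -158.2689 -123.1705] w [ 0.0454 -0.0332 17.2792] rows 6 F [ 0.4773 -0.4493 -0.329 ] open 0.05110541999489016 gf 0.0
[-27.4, -2.0, 20.5, 0.0, -0.0, 2.9]
[-27.5, -0.6, 20.5, 0.0, -0.0, 2.9]
[-27.5, 0.8, 20.5, 0.0, -0.0, 2.9]
[-27.4, 2.1, 20.5, 0.0, -0.0, 2.9]
[-27.3, 3.5, 20.5, 0.0, -0.0, 2.9]
[-27.1, 4.9, 20.5, 0.0, -0.0, 2.9]
```

Emit:
send_rows:
  motion:
    - [[-27,-2,20,0,0,2.9,0.6],[-27,-1,20,0,0,2.9,0.6],[-27,1,20,0,0,2.9,0.6],[-27,2,20,0,0,2.9,0.6],[-27,3,20,0,0,2.9,0.6]]

```text
t: 2.18
tcp_pos: [0.4802, 0.0002, 0.2722]
tcp_rot: [0.0, 0.669, 0.744, 0.0]
force: [0.5, 0.6, 0.7]
opening: 0.0512
grasp_force: 0.0
```

Emit:
send_rows:
  motion:
    - [[-27,5,20,0,0,2.8,0.6],[0,0,0,0,0,0,0.6]]

```text
t: 2.35
tcp_pos: [0.4864, -0.0304, 0.2498]
tcp_rot: [-0.001, 0.689, 0.725, -0.003]
force: [-1.3, -0.0, 0.8]
opening: 0.0513
grasp_force: 0.0
```

Run:
```python
from h import *
import cv2
plan([.4895,-.0285,.0935],3.3)
m=camera_model('wrist'); np.save('w1.npy',m,allow_pickle=True); f=grab_frame('wrist'); cv2.imwrite('pics/w1.png',f[:,:,::-1]); print(m)
```

```text
t 2.35 tcp [ 0.4864 -0.0304  0.2498] d mm [   3.076    1.854 -156.345] w [-0.2919  0.1882 -0.4165] rows 5 F [-1.2606 -0.0277  0.8186] open 0.05133091304059435 gf 0.0
[0.4, 0.8, 31.3, -0.1, 0.0, -0.1]
[0.4, 0.8, 31.3, -0.1, 0.0, -0.1]
[0.4, 0.7, 31.3, -0.1, 0.0, -0.1]
[0.4, 0.7, 31.3, -0.1, 0.0, -0.1]
[0.4, 0.7, 31.3, -0.1, 0.0, -0.1]
{'fov_y': 67.31670213082434, 'cx': 278.43534499231316, 'cy': 208.829283356278, 'world_from_camera': array([[ 0.9987,  0.0499,  0.0079,  0.4833],
       [ 0.0503, -0.9641, -0.2606,  0.0361],
       [-0.0054,  0.2606, -0.9654,  0.3912],
       [ 0.    ,  0.    ,  0.    ,  1.    ]])}
```

View pics/w1.png

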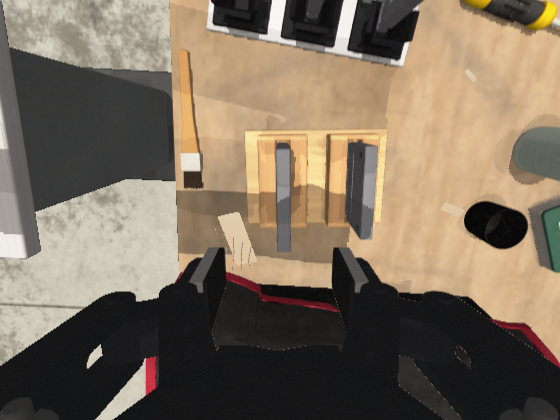

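The wrist view shows the windowed cover's top face running from (284,143) to (284.5,250), centred between the open fingers at (215..345). I'll project that at z=0.1335.

Run:
```python
from h import *
m=np.load('w1.npy',allow_pickle=True).item()
a=onz(ray('wrist',(283.7,143),m),.1335);b=onz(ray('wrist',(284.6,250.5),m),.1335); d=a-b
print(a,b,(a+b)/2,np.linalg.norm(d),np.degrees(np.arctan2(-d[0],d[1])))
```

```text
[0.4869 0.0213 0.1335] [ 0.4927 -0.0711  0.1335] [ 0.4898 -0.0249  0.1335] 0.09252150059673708 3.619256674072168
```

Emit:
send_rows:
  motion:
    - [[0.6,0.8,31,-0.1,0,-0.1,0.6],[0.6,0.7,31,-0.1,0,-0.1,0.6],[0.5,0.7,31,-0.1,0,0,0.6],[0.5,0.7,31,0,0,0,0.6],[0,0,0,0,0,0,0.6]]

```text
t: 2.82
tcp_pos: [0.4878, -0.0211, 0.1249]
tcp_rot: [-0.001, 0.684, 0.73, -0.001]
force: [-0.8, 1.0, -0.2]
opening: 0.0511
grasp_force: 0.0
```

```bash
python3 -c "
from h import *
plan([.4897,-.0275,.095],3.4)"
```

```text
t 2.82 tcp [ 0.4878 -0.0211  0.1249] d mm [  1.9141  -6.3572 -29.9346] w [-0.1948  0.033   0.3538] rows 1 F [-0.7586  1.0464 -0.2379] open 0.05113049906636038 gf 0.0
[-6.5, 1.6, 29.9, -0.2, 0.0, 0.4]
```

Emit:
send_rows:
  motion:
    - [[-3,1,15,-0.1,0,0.2,0.6],[-3,1,15,-0.1,0,0.2,0.6],[0,0,0,0,0,0,0.6]]

```text
t: 3.07
tcp_pos: [0.4933, -0.0279, 0.0989]
tcp_rot: [0.002, 0.687, 0.727, 0.003]
force: [-0.7, 0.5, -0.4]
opening: 0.0511
grasp_force: 0.0
```

```bash
python3 -c "
from h import *
plan([.4897,-.0275,.095],3.4)"
```

```text
t 3.07 tcp [ 0.4933 -0.0279  0.0989] d mm [-3.6452  0.4464 -3.8978] w [ 0.3907 -0.0053 -0.1476] rows 1 F [-0.6739  0.5477 -0.4123] open 0.05114655399327944 gf 0.0
[0.7, -3.6, 3.9, 0.4, -0.0, -0.1]
```

Emit:
send_rows:
  motion:
    - [[0,0,2,0,0,0,0.6],[0,0,0,0,0,0,0.6],[0,0,0,0,0,0,0.6]]

```text
t: 3.32
tcp_pos: [0.4947, -0.0278, 0.0986]
tcp_rot: [0.003, 0.687, 0.727, 0.004]
force: [-0.2, 0.7, 0.3]
opening: 0.0513
grasp_force: 0.0
```

```bash
python3 -c "
from h import *
plan([.4897,-.0275,.095],3.4)"
```

```text
t 3.32 tcp [ 0.4947 -0.0278  0.0986] d mm [-5.0061  0.3069 -3.6232] w [ 0.608  -0.0367 -0.1466] rows 1 F [-0.2124  0.744   0.3101] open 0.05131176829432284 gf 0.0
[0.6, -5.0, 3.6, 0.6, -0.0, -0.1]
```

Emit:
send_rows:
  motion:
    - [[0.5,-4.5,3.5,0.5,0,0,0.6],[0,0,0,0,0,0,0.6],[0,0,0,0,0,0,0.6]]

```text
t: 3.57
tcp_pos: [0.4892, -0.0278, 0.0939]
tcp_rot: [-0.0, 0.687, 0.727, 0.0]
force: [-0.2, 0.6, -0.9]
opening: 0.0512
grasp_force: 0.0
```

```bash
python3 -c "
from h import *
plan([.4897,-.0275,.095],3.4); print(get_obs()['joint_efforts'],get_obs()['q'],get_obs()['qd'])"
```

```text
t 3.57 tcp [ 0.4892 -0.0278  0.0939] d mm [0.5106 0.3408 1.0641] w [-0.0096 -0.0169 -0.1688] rows 1 F [-0.2026  0.6338 -0.8789] open 0.05119470174101611 gf 0.0
[0.3, 0.5, -1.1, -0.0, -0.0, -0.2]
[ -0.0456 -40.5562   6.0202 -18.5083   0.0081   0.0322  -0.0009] [-0.4833  0.4054  0.5072  2.1357 -0.3135  0.6714  0.2939] [ 0.0018  0.0026 -0.0019 -0.0037 -0.0008 -0.0037 -0.0002]
```

Emit:
send_rows:
  motion:
    - [[0,0,0,0,0,0,0.0],[0,0,0,0,0,0,0.0],[0,0,0,0,0,0,0.0],[0,0,0,0,0,0,0.0],[0,0,0,0,0,0,0.0]]
  squeeze: 60

```text
t: 3.98
tcp_pos: [0.4897, -0.0281, 0.0939]
tcp_rot: [0.0, 0.687, 0.727, 0.0]
force: [0.2, -0.2, 1.6]
opening: 0.0114
grasp_force: 58.9
```

```bash
python3 -c "
from h import *
plan([.4897,-.0275,.145],3.4)"
```

```text
t 3.98 tcp [ 0.4897 -0.0281  0.0939] d mm [ 0.0322  0.5532 51.0833] w [ 0.0257 -0.0028 -0.1846] rows 2 F [ 0.1646 -0.242   1.5649] open 0.011375477863358593 gf 58.85068953037262
[0.3, 0.0, -25.5, 0.0, -0.0, -0.1]
[0.3, 0.0, -25.5, 0.0, -0.0, -0.1]
```

Emit:
send_rows:
  motion:
    - [[0,0,-8,0,0,0,0.0],[0,0,-12,0,0,0,0.0],[0,0,-15,0,0,0,0.0],[0,0,-25,0,0,0,0.0],[0,0,-30,0,0,0,0.0]]

```text
t: 4.4
tcp_pos: [0.4879, -0.0283, 0.1839]
tcp_rot: [-0.001, 0.687, 0.727, -0.002]
force: [0.3, 1.5, -0.9]
opening: 0.0115
grasp_force: 58.5
```

Emit:
send_rows:
  motion:
    - [[0,0,-25,0,0,0,0.0],[0,0,0,0,0,0,0.0]]

```text
t: 4.57
tcp_pos: [0.4921, -0.0285, 0.2135]
tcp_rot: [0.002, 0.687, 0.726, 0.003]
force: [1.4, -0.0, -0.1]
opening: 0.0115
grasp_force: 58.6
```

```bash
python3 -c "
from h import *
plan([.4425,.1978,.21],-7)"
```

```text
t 4.57 tcp [ 0.4921 -0.0285  0.2135] d mm [-49.5962 226.2587  -3.5076] w [ 0.4288 -0.105  10.1727] rows 7 F [ 1.4118 -0.0165 -0.1202] open 0.011478777099535561 gf 58.6272919178009
[32.7, -5.3, 0.5, 0.1, -0.0, 1.5]
[32.5, -6.1, 0.5, 0.1, -0.0, 1.5]
[32.4, -6.9, 0.5, 0.1, -0.0, 1.5]
[32.2, -7.8, 0.5, 0.1, -0.0, 1.5]
[32.0, -8.6, 0.5, 0.1, -0.0, 1.5]
[31.7, -9.4, 0.5, 0.1, -0.0, 1.5]
[31.5, -10.2, 0.5, 0.1, -0.0, 1.5]
```

Emit:
send_rows:
  motion:
    - [[33,-5,0,0.1,0,1.5,0.0],[33,-6,0,0.1,0,1.5,0.0],[32,-7,0,0.1,0,1.5,0.0],[32,-8,0,0,0,1.5,0.0],[32,-9,0,0,0,1.5,0.0]]

```text
t: 4.98
tcp_pos: [0.4528, 0.135, 0.2088]
tcp_rot: [-0.002, 0.734, 0.68, -0.002]
force: [0.5, -0.1, -0.8]
opening: 0.0115
grasp_force: 58.6
```

Emit:
send_rows:
  motion:
    - [[32,-9,0,0,0,1.5,0.0],[31,-10,0,0,0,1.2,0.0],[0,0,0,0,0,0,0.0],[0,0,0,0,0,0,0.0]]

```text
t: 5.32
tcp_pos: [0.4394, 0.2, 0.2086]
tcp_rot: [-0.002, 0.747, 0.664, -0.002]
force: [0.4, -0.7, -0.3]
opening: 0.0118
grasp_force: 58.6
```

Run:
```python
from h import *
import cv2
plan([.4425,.1978,.16],-7)
m=camera_model('wrist'); np.save('w2.npy',m,allow_pickle=True); w=grab_frame('wrist'); s=grab_frame('scene');t=grab_frame('top')
cv2.imwrite('pics/w2.png',w[:,:,::-1]); cv2.imwrite('pics/s2.png',s[:,:,::-1]);cv2.imwrite('pics/t2.png',t[:,:,::-1])
```

```text
t 5.32 tcp [0.4394 0.2    0.2086] d mm [  3.0885  -2.2441 -48.6246] w [-0.3363  0.0764  0.2747] rows 2 F [ 0.3787 -0.6609 -0.2747] open 0.011772300858761062 gf 58.59558284282684
[-0.9, 1.8, 24.3, -0.2, 0.0, 0.1]
[-0.9, 1.7, 24.3, -0.2, 0.0, 0.1]
```

View pics/w2.png

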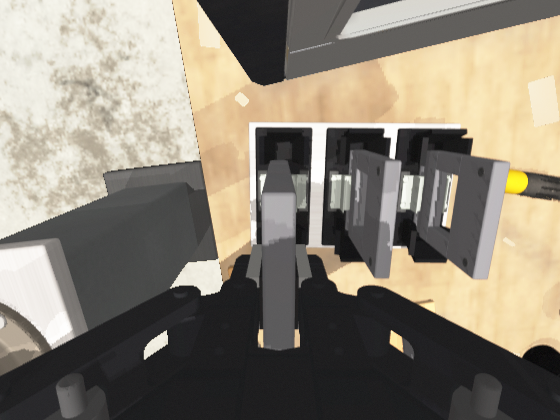

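The wrist view shows the cover held upright at (279,190..345) above the free slot, whose black base spans columns 256..310 at row 128, with the other covers at (372,215) and (470,215). I'll check the slot axis against my estimate.

```bash
python3 - <<'E'
from h import *
m=np.load('w2.npy',allow_pickle=True).item(); yaw=np.radians(-7); ex=np.array([np.cos(yaw),np.sin(yaw)]); ey=np.array([-ex[1],ex[0]])
c=np.array([.4425,.1978])
for u,v,z in((256,128,.006),(310,128,.006),(327,128,.006),(250,123,.004),(460,123,.004),(258,244,.006),(308,246,.006),(280,162,.0885),(264,195,.1285+.08),(295,195,.1285+.08)):
    p=onz(ray('wrist',(u,v),m),z)[:2]-c; print((u,v),'across %.1f along %.1f'%(p@ex*1e3,p@ey*1e3))
E
python3 - <<'E'
import cv2,numpy as np
a=cv2.imread("pics/w2.png")[115:255,240:400]
b=cv2.imread("pics/s2.png")[100:240,190:330]
s=lambda x:cv2.resize(x,(400,400*x.shape[0]//x.shape[1]),interpolation=cv2.INTER_CUBIC)
a,b=s(a),s(b); o=np.zeros((400,800,3),np.uint8); o[:a.shape[0],:400]=a; o[:b.shape[0],400:]=b
cv2.imwrite("pics/c2.png",o)
E
```

```text
(256, 128) across -29.3 along 64.1
(310, 128) across 27.7 along 64.4
(327, 128) across 45.7 along 64.5
(250, 123) across -35.8 along 69.2
(460, 123) across 186.0 along 70.2
(258, 244) across -28.8 along -66.8
(308, 246) across 29.5 along -68.9
(280, 162) across -3.7 along 37.9
(264, 195) across -10.8 along 36.6
(295, 195) across 3.4 along 36.7
```

View pics/c2.png

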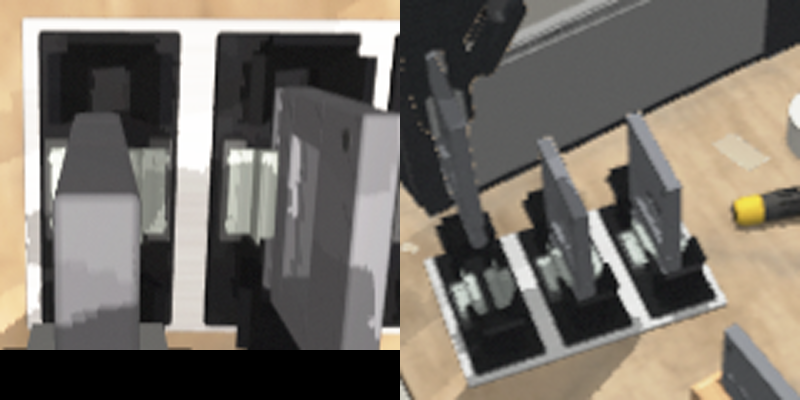

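The slot base is symmetric about my estimate to within 1 mm, so I'll use (0.4423, 0.1975) and yaw -7°. The right half of the crop shows the cover hanging over the free slot with nothing in the way.

Emit:
send_rows:
  motion:
    - [[-1,1.5,20,-0.2,0,0.1,0.0],[-1,1.5,20,-0.1,0,0.1,0.0],[0,0,10,0,0,0,0.0],[0,0,0,0,0,0,0.0],[0,0,0,0,0,0,0.0]]

```text
t: 5.88
tcp_pos: [0.443, 0.1951, 0.1589]
tcp_rot: [0.0, 0.751, 0.661, -0.001]
force: [0.7, 1.4, -0.7]
opening: 0.0117
grasp_force: 58.5
```

```bash
python3 -c "
from h import *
plan([.4423,.1975,.12],-7)"
```

```text
t 5.88 tcp [0.443  0.1951 0.1589] d mm [ -0.6621   2.4395 -38.895 ] w [-0.0406  0.1003 -0.2752] rows 2 F [ 0.7018  1.4028 -0.7353] open 0.011683282023735576 gf 58.47423791885376
[1.2, -0.5, 19.4, -0.0, 0.1, -0.1]
[1.2, -0.5, 19.4, -0.0, 0.1, -0.1]
```

Emit:
send_rows:
  motion:
    - [[1,0,8,0,0.1,-0.1,0.0],[1,0,8,0,0,-0.1,0.0],[0,0,8,0,0,0,0.0],[0,0,8,0,0,0,0.0],[0,0,0,0,0,0,0.0]]

```text
t: 6.3
tcp_pos: [0.4421, 0.1976, 0.1253]
tcp_rot: [-0.0, 0.749, 0.663, -0.001]
force: [-0.3, -0.2, -0.6]
opening: 0.0113
grasp_force: 58.5
```

```bash
python3 -c "
from h import *
plan([.4423,.1975,.106],-7)"
```

```text
t 6.3 tcp [0.4421 0.1976 0.1253] d mm [  0.1597  -0.1314 -19.3001] w [-0.1138  0.046   0.032 ] rows 1 F [-0.2782 -0.158  -0.5848] open 0.011262856798949126 gf 58.474586606025696
[-0.1, 0.2, 19.3, -0.1, 0.0, 0.0]
```

Emit:
send_rows:
  motion:
    - [[0,0,5,0,0,0,0.0],[0,0,5,0,0,0,0.0],[0,0,5,0,0,0,0.0],[0,0,5,0,0,0,0.0],[0,0,0,0,0,0,0.0]]

```text
t: 6.72
tcp_pos: [0.4427, 0.1979, 0.1061]
tcp_rot: [-0.0, 0.749, 0.663, -0.0]
force: [-0.3, 1.0, -1.1]
opening: 0.0114
grasp_force: 58.6
```

```bash
python3 -c "
from h import *
plan([.4423,.1975,.088],-7)"
```

```text
t 6.72 tcp [0.4427 0.1979 0.1061] d mm [ -0.351   -0.4186 -18.0511] w [-0.0575 -0.0151  0.0199] rows 1 F [-0.3067  0.9855 -1.0556] open 0.011383129735685383 gf 58.55989873409271
[-0.5, -0.3, 18.1, -0.1, -0.0, 0.0]
```

Next the clips. I'll go in small steps and watch the force.

Emit:
send_rows:
  motion:
    - [[0,0,2,0,0,0,0.0],[0,0,2,0,0,0,0.0],[0,0,2,0,0,0,0.0],[0,0,0,0,0,0,0.0]]

```text
t: 7.05
tcp_pos: [0.4432, 0.1982, 0.1008]
tcp_rot: [-0.0, 0.749, 0.663, 0.001]
force: [-0.9, 0.9, -1.5]
opening: 0.011
grasp_force: 58.7
```

Emit:
send_rows:
  motion:
    - [[0,0,2,0,0,0,0.0],[0,0,2,0,0,0,0.0],[0,0,0,0,0,0,0.0]]

```text
t: 7.3
tcp_pos: [0.4429, 0.1981, 0.0964]
tcp_rot: [-0.0, 0.749, 0.663, 0.0]
force: [-0.8, 1.1, -4.4]
opening: 0.0112
grasp_force: 58.3
```

Emit:
send_rows:
  motion:
    - [[0,0,2,0,0,0,0.0],[0,0,2,0,0,0,0.0],[0,0,0,0,0,0,0.0]]

```text
t: 7.55
tcp_pos: [0.4429, 0.1978, 0.0925]
tcp_rot: [-0.0, 0.749, 0.663, 0.0]
force: [0.5, -0.7, -1.4]
opening: 0.0111
grasp_force: 58.7
```

Emit:
send_rows:
  motion:
    - [[0,0,1.5,0,0,0,0.0],[0,0,1.5,0,0,0,0.0],[0,0,0,0,0,0,0.0]]

```text
t: 7.8
tcp_pos: [0.4437, 0.198, 0.0919]
tcp_rot: [-0.001, 0.749, 0.662, 0.001]
force: [-7.3, -4.2, 26.5]
opening: 0.0113
grasp_force: 62.7
```

Emit:
send_rows:
  motion:
    - [[0,0,1.5,0,0,0,0.0],[0,0,1.5,0,0,0,0.0],[0,0,0,0,0,0,0.0]]

```text
t: 8.05
tcp_pos: [0.4448, 0.1981, 0.0916]
tcp_rot: [-0.002, 0.749, 0.662, 0.002]
force: [-14.0, -8.1, 60.5]
opening: 0.0116
grasp_force: 67.6
```

It's a hard stop at TCP z=0.0917 with 60 N, far above the clip force, so this should be the floor. I'll ease off the push and check with the camera before letting go.

Emit:
send_rows:
  motion:
    - [[0,0,-2.5,0,0,0,0.0],[0,0,-2.0,0,0,0,0.0],[0,0,0,0,0,0,0.0]]

```text
t: 8.3
tcp_pos: [0.4436, 0.1982, 0.0919]
tcp_rot: [-0.0, 0.749, 0.663, 0.001]
force: [-0.3, 0.5, -0.8]
opening: 0.0114
grasp_force: 58.7
```

Run:
```python
from h import *
import cv2
plan([.4423,.1975,.0917],-7)
s=grab_frame('scene'); cv2.imwrite('pics/s3.png',s[:,:,::-1])
cv2.imwrite('pics/s3c.png',cv2.resize(s[110:250,190:350,::-1],(686,600),interpolation=cv2.INTER_CUBIC))
```

```text
t 8.3 tcp [0.4436 0.1982 0.0919] d mm [-1.2722 -0.7175 -0.1903] w [ 0.0589 -0.1077  0.0145] rows 1 F [-0.3309  0.5306 -0.7784] open 0.011443589639220724 gf 58.71801674365997
[-0.9, -1.2, 0.2, 0.1, -0.1, 0.0]
```

View pics/s3c.png

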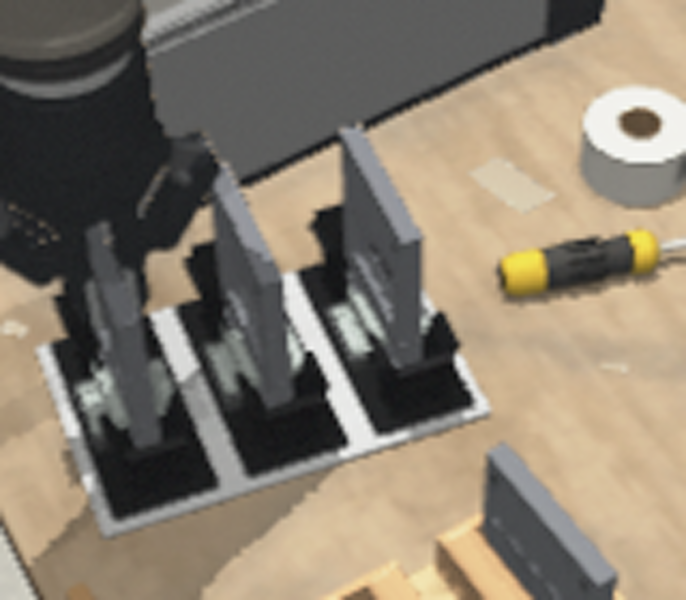

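The new cover's foot edge at (148,447) follows the line of its neighbours at (278,402) and (405,362), so it is seated level with them. I'll release and rise.

Emit:
send_rows:
  motion:
    - [[0,0,0,0,0,0,0.4],[0,0,0,0,0,0,0.4],[0,0,0,0,0,0,0.4],[0,0,0,0,0,0,0.4]]

```text
t: 8.68
tcp_pos: [0.4431, 0.198, 0.0911]
tcp_rot: [-0.0, 0.749, 0.663, 0.0]
force: [0.0, 0.3, -0.0]
opening: 0.0343
grasp_force: 0.0
```

Emit:
send_rows:
  motion:
    - [[0,0,-10,0,0,0,0.4],[0,0,-20,0,0,0,0.4],[0,0,-35,0,0,0,0.4],[0,0,-35,0,0,0,0.4],[0,0,-35,0,0,0,0.4]]

```text
t: 9.1
tcp_pos: [0.4429, 0.1973, 0.2284]
tcp_rot: [-0.0, 0.749, 0.662, 0.0]
force: [1.4, 0.2, 0.4]
opening: 0.0339
grasp_force: 0.0
```

Emit:
send_rows:
  motion:
    - [[-30,0,-25,0,0,0,0.4],[-40,0,0,0,0,0,0.4],[-40,0,0,0,0,0,0.4],[-40,0,0,0,0,0,0.4],[0,0,0,0,0,0,0.4]]

```text
t: 9.52
tcp_pos: [0.4235, 0.0415, 0.2518]
tcp_rot: [-0.001, 0.752, 0.659, 0.0]
force: [-0.6, -0.2, -0.2]
opening: 0.0343
grasp_force: 0.0
```

Run:
```python
from h import *
import cv2
plan([.44,.0,.25],-7)
s=grab_frame('scene')[110:310,190:350,::-1]; t=grab_frame('top')[150:290,180:380,::-1]
cv2.imwrite('pics/s4.png',cv2.resize(s,(480,600),interpolation=cv2.INTER_CUBIC))
cv2.imwrite('pics/t4.png',cv2.resize(t,(800,560),interpolation=cv2.INTER_CUBIC))
```

```text
t 9.52 tcp [0.4235 0.0415 0.2518] d mm [ 16.4663 -41.5205  -1.8416] w [-0.0287 -0.0657 -0.5485] rows 2 F [-0.589  -0.1775 -0.2234] open 0.03427792536449709 gf 0.0
[-19.5, 10.9, 0.9, -0.0, -0.0, -0.3]
[-19.6, 10.8, 0.9, -0.0, -0.0, -0.3]
```

View pics/s4.png

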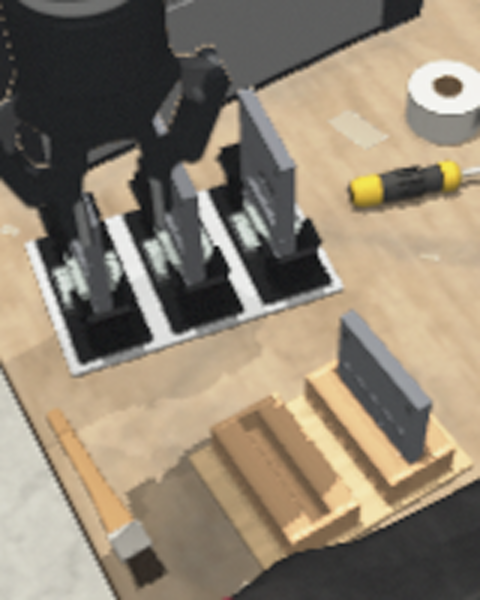

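View pics/t4.png

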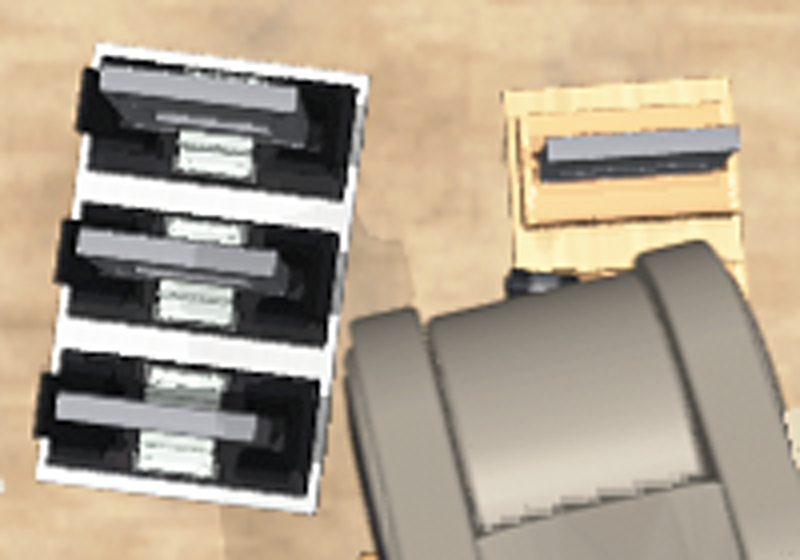

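The new cover stands in line and level with the other two: top-edge midpoints at (156,416), (177,252) and (199,86) in the top crop are evenly spaced, with equal lengths. The short cover is untouched in its block, and the robot is clear of everything.

```bash
python3 -c "
from rig import *
print(hand_in())"
```

```text
the job is handed in; nothing more can be done
None
```

I pushed the windowed cover past the clips to a hard stop in the free slot. In the camera views it stands level with the other two, and the short cover is still in its block. I handed the job in at about 9.6 s; the rig returned no verdict.

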